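# Find and tag out the dragging swing clamp

## Task

Check the three swing clamps on the carving bench: swing every blue arm fully open by its handle, feeling how it turns, until all three stand open. One of them drags: swing that one back until it is fully closed over its wooden block, leave the two free ones fully open, and stand the red marker upright on the white square of the dragging clamp. Leave the marble tile, hammer, chisel and wood offcut alone.

Things in the scene. Friction and masses are not known exactly. Their poses are not given: they have to be found in the camera images.
- clamp_a: one of three look-alike clamps: fixed dark steel plate 10 mm thick with a post, a wooden rest block (70 x 60 mm, top at 42 mm) and a white square. Origin: on the pivot axis, at bench level. z up; -x runs from the pivot to the block (within 12 degrees of towards the robot); the arm opens to +y, where the white square is. Plate: x -160..30, y -40..115 mm.
- swing_a (a joint): angle (rad) of the blue arm of clamp_a about its upright pivot: 0 closed (along the base's -x, over the block), 1.4 fully open at its stop, clockwise seen from above; stays where left. Even friction all along: two of the three arms swing freely (about 1 N or less at the handle), one drags (about 12 N); which one is felt, not seen.
- handle_a (a point): middle of the upright round wooden handle at the end of swing_a: 22 mm diameter, 50 mm tall, 120 mm from the pivot axis; this point is 90 mm above the bench, the handle reaches from 62 mm (top of the blue arm, 26 mm wide) to 112 mm. It is fixed to the arm and turns with it.
- square_a (a point): centre of the white painted square (60 x 60 mm, flat) on the plate of clamp_a, 10 mm above the bench, at x = -30 mm, y = +78 mm from the pivot in the base's frame; it lies inside the sweep of its own arm, and is clear when that arm is closed.
- clamp_b: another look-alike clamp: fixed dark steel plate 10 mm thick with a post, a wooden rest block (70 x 60 mm, top at 42 mm) and a white square. Origin: on the pivot axis, at bench level. z up; -x runs from the pivot to the block (within 12 degrees of towards the robot); the arm opens to +y, where the white square is. Plate: x -160..30, y -40..115 mm.
- swing_b (a joint): angle (rad) of the blue arm of clamp_b about its upright pivot: 0 closed (along the base's -x, over the block), 1.4 fully open at its stop, clockwise seen from above; stays where left. Even friction all along: two of the three arms swing freely (about 1 N or less at the handle), one drags (about 12 N); which one is felt, not seen.
- handle_b (a point): middle of the upright round wooden handle at the end of swing_b: 22 mm diameter, 50 mm tall, 120 mm from the pivot axis; this point is 90 mm above the bench, the handle reaches from 62 mm (top of the blue arm, 26 mm wide) to 112 mm. It is fixed to the arm and turns with it.
- square_b (a point): centre of the white painted square (60 x 60 mm, flat) on the plate of clamp_b, 10 mm above the bench, at x = -30 mm, y = +78 mm from the pivot in the base's frame; it lies inside the sweep of its own arm, and is clear when that arm is closed.
- clamp_c: another look-alike clamp: fixed dark steel plate 10 mm thick with a post, a wooden rest block (70 x 60 mm, top at 42 mm) and a white square. Origin: on the pivot axis, at bench level. z up; -x runs from the pivot to the block (within 12 degrees of towards the robot); the arm opens to +y, where the white square is. Plate: x -160..30, y -40..115 mm.
- swing_c (a joint): angle (rad) of the blue arm of clamp_c about its upright pivot: 0 closed (along the base's -x, over the block), 1.4 fully open at its stop, clockwise seen from above; stays where left. Even friction all along: two of the three arms swing freely (about 1 N or less at the handle), one drags (about 12 N); which one is felt, not seen.
- handle_c (a point): middle of the upright round wooden handle at the end of swing_c: 22 mm diameter, 50 mm tall, 120 mm from the pivot axis; this point is 90 mm above the bench, the handle reaches from 62 mm (top of the blue arm, 26 mm wide) to 112 mm. It is fixed to the arm and turns with it.
- square_c (a point): centre of the white painted square (60 x 60 mm, flat) on the plate of clamp_c, 10 mm above the bench, at x = -30 mm, y = +78 mm from the pivot in the base's frame; it lies inside the sweep of its own arm, and is clear when that arm is closed.
- marker_mid (a point): centre of the loose red plastic out-of-use marker, 60 mm tall, 60 g, standing upright: a foot disc 40 mm in diameter and 8 mm thick that tapers by 12 mm height into a round stem 18 mm in diameter up to the top. This point is on the axis, 30 mm above its underside; z is its axis.
- marble: bystander: white marble relief tile 120 x 100 x 25 mm; origin at its underside; leave it alone.
- hammer: bystander: hammer lying on the bench; origin at its underside; leave it alone.
- chisel: bystander: steel chisel bar, 12 mm thick, 190 mm long, lying on the bench; origin at its underside; leave it alone.
- offcut: bystander: dark wood offcut 90 x 70 x 35 mm; origin at its underside; leave it alone.
Not all that is in view belongs to the job. Leave any orange look-alike of the clamp_a alone.

How it is judged:
On the way, in this order (a step that is already met when the one before it is completed fails the run):
1. all three arms stand fully open at the same time (each beyond 1.2 rad) (value of joint each of swing_a, swing_c, swing_b above 1.2 rad), for 0.1 s.
2. the arm that drags is back closed (below 0.1 rad) with the two free arms still open (beyond 1.2 rad) (value of joint each of swing_a, swing_c above 1.2 rad and value of joint swing_b below 0.1 rad), for 0.2 s.
At the end, for the whole second after the job is handed in: The dragging arm is closed (below 0.1 rad), the two free arms are open (beyond 1.2 rad), and the red marker stands upright (within 0.12 rad), at rest, on the white square of the dragging clamp, its axis within 22 mm of the square's centre (all of step 2 and horizontal distance between marker_mid and square_b below 0.022 m and z of marker_mid in the frame of square_b between 0.024 and 0.036 m and angle between marker_mid's own z axis and vertical below 0.12 rad and linear speed of marker below 0.02 m/s); the robot touches nothing.
It fails at once if the marble is pushed more than 25 mm (distance of marble from where it was at the start of the episode above 0.025 m).
It fails at once if the hammer is pushed more than 25 mm (distance of hammer from where it was at the start of the episode above 0.025 m).
It fails at once if the chisel is pushed more than 25 mm (distance of chisel from where it was at the start of the episode above 0.025 m).
It fails at once if the offcut is pushed more than 25 mm (distance of offcut from where it was at the start of the episode above 0.025 m).
It also fails if it takes over 72 s, if anything falls off the work surface, if the arm or the gripper's body presses on something with over 40 N, if the wrist force passes 120 N, or if a joint passes its speed limit or range.

## Robot

A 7-joint arm with a two-finger parallel gripper is mounted at the origin on the work surface. World frame = base frame: x ahead of the robot, y to its left, z up, the work surface at z = 0. Lengths are in m, angles in rad, forces in N, time in s.
With the tool pointing down it reaches from about 0.4 to 0.85 m from the base axis. Payload 10.4 kg.
Tool frame: the origin (TCP) lies on the centre line of the jaws, within the pads' length; the fingertips stand r.finger_overhang ahead of it and the grasp point (between the pads) lies 5 mm behind it (r.finger_overhang is the distance from the TCP to the fingertips, in m); z points along the fingers, y is the line along which they close (so a half turn about z gives the same grasp; the last joint's range is limited). The gripper opens to 87 mm and grips with 3 to 60 N. Pads are 19 mm wide; open, the fingers measure 117 mm over their backs; the gripper's body (75 mm by 190 mm) begins 51 mm behind the grasp point.
Start: joints at [1.238, 0.332, -0.065, 1.46, 0.022, 1.35, -0.088], TCP at [0.191, -0.595, 0.212] pointing down, gripper open.
Joint ranges: [-2.6, 2.6], [-0.5, 2.12], [-1.47, 1.34], [0.16, 2.42], [-1.27, 4.41], [0.06, 2.06], [-2.6, 2.6]. Speed limits (rad/s): [2.22, 2.22, 2.79, 2.79, 3.14, 3.14, 3.14].

## Interface

Orientations are given as a unit quaternion [x, y, z, w].
In Python, from bench import read_state, viewer, r gives the robot as it stands.
- The arm moves only by the tool carry_out, never from a script. Its argument "moves" is a list of rows, each a list of 6 numbers: the shift along the tool's x, y, z in units of 40 mm (1.0 is 40 mm), then the turn, a rotation vector about the tool's x, y, z in units of 8 degrees (1.0 is 8 degrees). A call has 1 to 20 rows; each row shifts and turns the commanded pose from where the row before left it, along the tool's axes as they then stand; what a row does not reach is not made up. A row lasts 1/8 s, in which the tool goes at most 62.5 mm and 10.7 degrees, less where a joint would pass 70% of its speed; a pose out of reach is approached as far as the arm can. A call is refused whole if a number of a shift passes 1 or a number of a turn 1, either way. A call with a gripper value outside its range is refused whole. "fingers" is the finger opening in mm, from 0 to 87, set as the call begins (left out, the last holds). The fingers move at their own pace and stop on an object; "force" is the grip in N (left out, the last holds). Time passes only in rows, so rows that do not move let the fingers close. It gives the time, the measured TCP pose, the force, the opening and the grip force at its end, in the units of the state.
- read_state(): the state, without advancing time (a new reading comes with each control period).
- viewer.camera(name): name is "scene" or "top"; returns a dict with "pixels" (420x560x3 uint8, red, green, blue), "range_z" (420x560 float32, m along the optical axis (not along the pixel's ray), 0 where there is no reading), "fx", "fy", "cx", "cy" (pixels), "xyz" and "orientation" of the camera in the world. Camera axes: x right, y down, z forward; pixel columns grow to the right and rows downward; lengths in m; the calibration is good to about 2 mm. A picture is of the moment at which its call begins.
- r.close_job(): hands the job in; it is judged then, once.
The state is a dict: "time": time; "joint_positions": joint angles; "joint_vel": joint speeds; "joint_torque": joint torques, N m; "ee_pos": TCP position; "eef_rot": TCP orientation; "ft_force": force on the tool from outside, world axes, zero at the start; "torque": the same for the moment, N m; "width": finger opening in m; "grip_force": force on a finger pad.
Only numpy, scipy, OpenCV 4.12 (cv2) and the standard library are available. Lean on these libraries where they do the work, as an engineer would, in place of code of your own. Each camera call takes 0.05 s, during which the arm holds its last target. There are 200 camera calls.

## Working session

There is one attempt and no reset: what is moved stays moved. The work goes in short steps, Python scripts to look and compute and a tool call to move; the robot and the scene stay as the last step left them, time stands still between calls to the robot, and variables do not carry over. Pictures are saved under pics/ and viewed, at most 10 in all, crops included, and the job is handed in when it is done.

Besides the shell and the picture viewer there is one more tool, called as a command line: name --pt "numbers of a row" for each row, then --argument value for the rest. carry_out: Moves the arm, as the interface text tells. Its arguments: {"type":"object","properties":{"moves":{"type":"array","items":{"type":"array","items":{"type":"number"}}},"fingers":{"type":"number"},"force":{"type":"number"}},"required":["moves"]}

```bash
mkdir -p pics; ls; python3 - <<'E'
from bench import read_state, viewer, r
import cv2,numpy as np
s=read_state(); print({k:np.round(v,3).tolist() for k,v in s.items()}, r.finger_overhang)
for n in("scene","top"):
    c=viewer.camera(n); cv2.imwrite(f"pics/{n}0.png",c["pixels"][:,:,::-1]); np.savez(f"{n}0.npz",**c)
    print(n,c["fx"],c["fy"],c["cx"],c["cy"],c["xyz"],c["orientation"])
E
```

```text
pics
{'time': 0.0, 'joint_positions': [1.238, 0.333, -0.065, 1.461, 0.022, 1.35, -0.089], 'joint_vel': [-0.002, -0.0, -0.001, -0.0, -0.0, 0.001, 0.0], 'joint_torque': [-0.001, -62.325, 0.024, -38.989, -0.061, 0.04, 0.0], 'ee_pos': [0.19, -0.595, 0.211], 'eef_rot': [0.988, 0.154, -0.0, -0.001], 'ft_force': [0.425, 0.019, -0.19], 'torque': [-0.021, -0.003, -0.007], 'grip_force': 0.0, 'width': 0.087} 0.014
scene 409.5672328947093 409.5672328947093 280.8597887391607 209.3906177796474 [1.08031757 0.44231621 1.10807324] [ 0.45012934  0.84169026 -0.26680814 -0.13324603]
top 513.8149667501409 513.8149667501409 283.36126595882945 209.12881130425495 [0.367735   0.02060444 1.33647978] [ 0.70886619 -0.70272311  0.03455507 -0.049949  ]
```

View pics/top0.png

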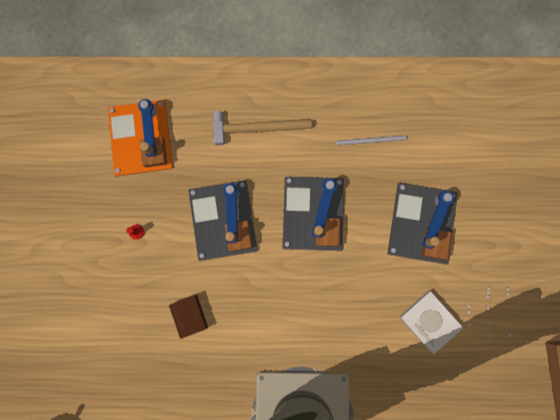

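View pics/scene0.png

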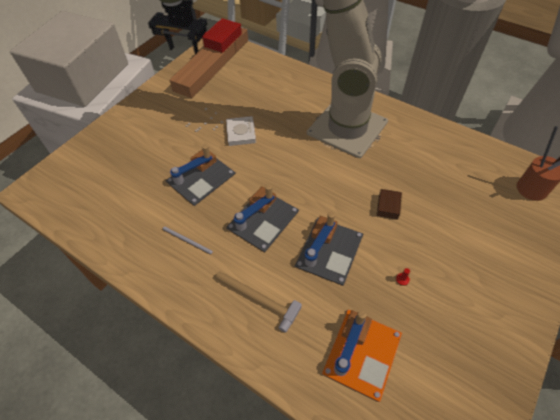

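The top view shows three dark clamps at about (222,220), (313,213) and (422,223). The orange look-alike is at (140,138) and must be left alone. The red marker is at (136,232). The bystanders are the hammer (260,126), chisel (372,140), tile (431,321) and offcut (189,316). The red things at (222,37) and (541,178) in the scene view are not the marker.

```bash
cat > h.py <<'E'
from bench import read_state, viewer, r
import cv2,numpy as np
from scipy.spatial.transform import Rotation as R
def cloud(c):
    v,u=np.mgrid[:420,:560]; z=c["range_z"]
    p=np.stack([(u-c["cx"])/c["fx"]*z,(v-c["cy"])/c["fy"]*z,z],-1)
    return p@R.from_quat(c["orientation"]).as_matrix().T+c["xyz"]
def ray(c,uv,h):
    d=np.c_[(uv[:,0]-c["cx"])/c["fx"],(uv[:,1]-c["cy"])/c["fy"],np.ones(len(uv))]@R.from_quat(c["orientation"]).as_matrix().T
    return (c["xyz"]+d*((h-c["xyz"][2])/d[:,2])[:,None])[:,:2]
def look(n="top"):
    c=viewer.camera(n); return c,cloud(c),cv2.cvtColor(c["pixels"],cv2.COLOR_RGB2HSV).astype(int)
def comps(m,amin):
    n,l,s,_=cv2.connectedComponentsWithStats(m.astype(np.uint8))
    return [l==i for i in range(1,n) if s[i,4]>=amin]
E
python3 - <<'E'
from h import *
np.set_printoptions(precision=4,suppress=True)
for n in("top","scene"):
    c,P,H=look(n); print(n, "bench z",np.median(P[200:260,262:275,2]) if n=="top" else "")
    h,s,v=H[...,0],H[...,1],H[...,2]
    for m in comps((s<60)&(v>140)&(P[...,2]<.03)&(P[...,2]>-.02)&(P[...,0]>.2),120):
        cs,_=cv2.findContours(m.astype(np.uint8),0,1); uv=cs[0][:,0].astype(float)
        q=ray(c,np.argwhere(m)[:,::-1].astype(float),.01); 
        b=cv2.minAreaRect(ray(c,uv,.01).astype(np.float32)*1000)
        print("white",np.argwhere(m).mean(0)[::-1],q.mean(0),b[1],b[2])
    for m in comps((h>105)&(h<130)&(s>120)&(v>50)&(P[...,2]>.03),60):
        p=P[m]; print("blue",np.argwhere(m).mean(0)[::-1],"top pts",p[:,2].max())
        b=cv2.minAreaRect((p[(p[:,2]>.055)&(p[:,2]<.066),:2]*1000).astype(np.float32)); print("   ",b)
    for m in comps((h>5)&(h<25)&(P[...,2]>.1)&(P[...,2]<.125)&(P[...,0]>.2),5):
        uv=np.argwhere(m)[:,::-1].astype(float); print("handle",uv.mean(0),ray(c,uv,.112).mean(0),P[m].mean(0),len(uv))
    for m in comps(((h<5)|(h>174))&(s>170)&(P[...,0]>.2)&(P[...,2]<.08),10):
        uv=np.argwhere(m)[:,::-1]; t=m&(P[...,2]>.05); print("red",uv.mean(0),P[m].mean(0),P[t].mean(0),t.sum(), P[m][:,2].max())
    for m in comps((v<75)&(s<110)&(abs(P[...,2]-.01)<.006)&(P[...,0]>.2),500):
        cs,_=cv2.findContours(m.astype(np.uint8),0,1); uv=max(cs,key=len)[:,0].astype(float); print("plate",cv2.minAreaRect(ray(c,uv,.01).astype(np.float32)*1000))
E
```

```text
top bench z -0.001138674188308153
white [216.9515 127.6123] [0.744  0.2291] (85.22782897949219, 22.938556671142578) 5.382229804992676
white [122.7461 126.2027] [0.7469 0.4816] (57.395687103271484, 58.0455207824707) 8.143038749694824
white [369.3406 140.2402] [ 0.7114 -0.1743] (10.446229934692383, 182.0574493408203) 4.606489658355713
white [297.8729 199.0019] [0.5539 0.0128] (57.895912170410156, 59.910919189453125) 0.3743932247161865
white [408.9772 206.797 ] [ 0.5355 -0.2748] (59.7380256652832, 59.4234504699707) 80.74406433105469
white [204.7132 209.0019] [0.5258 0.2556] (59.83102035522461, 59.69825744628906) 9.956133842468262
white [429.701  318.5543] [ 0.252  -0.3214] (116.42717742919922, 102.44839477539062) 41.54982376098633
blue [147.911  125.7225] top pts 0.06769070462961224
    ((728.992431640625, 396.756103515625), (144.9130096435547, 35.3411750793457), 10.249832153320312)
blue [324.491  203.8491] top pts 1.3364797796735595
    ((536.1806030273438, -56.65569305419922), (35.930118560791016, 127.77352905273438), 79.29048156738281)
blue [231.0339 209.3093] top pts 1.3364797796735
[... 1994 characters left out ...]
handle [204.5641 147.1026] [ 0.4484 -0.3087] [ 0.4468 -0.3106  0.1095] 39
handle [268.0217 187.6522] [ 0.4719 -0.0349] [ 0.4705 -0.036   0.1097] 46
handle [330.5  215.44] [0.4555 0.1766] [0.4541 0.176  0.1097] 50
handle [361.     314.9403] [0.6734 0.3906] [0.6728 0.3906 0.1104] 67
red [403.2028 277.3287] [0.4726 0.4346 0.0263] [0.4702 0.4339 0.0591] 30 0.06416785927807522
plate ((500.5671081542969, -308.16876220703125), (151.47833251953125, 186.00921630859375), 80.55789947509766)
plate ((523.4544067382812, -28.82294464111328), (153.25668334960938, 186.99172973632812), 88.87987518310547)
plate ((503.1813659667969, 207.02066040039062), (187.4276580810547, 151.8225555419922), 9.887499809265137)
```

```bash
cat >> h.py <<'E'
def pose0():
    s=read_state(); return np.array(s["ee_pos"]),R.from_quat(s["eef_rot"])
def rot(a): a=np.radians(a); return R.from_quat([np.cos(a/2),np.sin(a/2),0,0])
def plan(wps,start=None):
    """wps: (x,y,z,a_deg) one per row -> rows of move numbers, rounded, errors fed forward"""
    p,q=start or pose0(); out=[]
    for x,y,z,a in wps:
        d=q.inv().apply(np.array([x,y,z])-p)/.04; t=np.degrees((q.inv()*rot(a)).as_rotvec())/8
        row=np.clip(np.round(np.r_[d,t],2),-1,1); out.append(row.tolist())
        p=p+q.apply(row[:3]*.04); q=q*R.from_rotvec(np.radians(row[3:]*8))
    print(len(out),str(out).replace(" ","").replace(".0,",",").replace(".0]","]")); print("ends",p.round(4),np.degrees(2*np.arctan2(q.as_quat()[1],q.as_quat()[0])).round(1))
    return p,q
def line(to,n):
    p,q=pose0(); v=q.as_quat(); a0=np.degrees(2*np.arctan2(v[1],v[0])); d=(to[3]-a0+180)%360-180
    return [np.r_[p,a0]+(np.r_[to[:3],a0+d]-np.r_[p,a0])*k/n for k in range(1,n+1)]
# piv x,y, yaw deg
CL={"L":(.569,.183,9.8),"M":(.583,-.0665,-1.),"R":(.5535,-.358,-9.2)}
def hp(k,th,z,rad=.12):
    x,y,w=CL[k]; f=180+w-np.degrees(th); return [x+rad*np.cos(np.radians(f)),y+rad*np.sin(np.radians(f)),z,f]
E
python3 - <<'E'
from h import *
im=cv2.imread("pics/top0.png")[90:270,100:470]; cv2.imwrite("pics/crop.png",cv2.resize(im,None,fx=2.1,fy=2.1,interpolation=2))
print(hp("R",.265,.17)); plan(line(hp("R",.265,.17),19))
E
```

```text
[np.float64(0.44420358697071594), np.float64(-0.3084591673572986), 0.17, np.float64(155.6166184290332)]
19 [[0.43,-0.26,0.05,-0.01,-0,-0.91],[0.46,-0.2,0.06,0,0,-0.9],[0.49,-0.14,0.05,0,0,-0.91],[0.49,-0.08,0.06,0,0,-0.91],[0.51,-0.01,0.05,0,0,-0.91],[0.5,0.05,0.05,0,0,-0.9],[0.49,0.11,0.06,0,0,-0.91],[0.47,0.17,0.05,0,0,-0.91],[0.45,0.23,0.06,0,0,-0.9],[0.42,0.29,0.05,0,0,-0.91],[0.37,0.34,0.05,0,0,-0.91],[0.33,0.38,0.06,0,0,-0.9],[0.28,0.42,0.05,0,0,-0.91],[0.23,0.45,0.06,-0,0,-0.91],[0.16,0.47,0.05,-0,0,-0.91],[0.1,0.49,0.06,-0,0,-0.9],[0.04,0.51,0.05,-0,0,-0.91],[-0.02,0.5,0.05,-0,0,-0.91],[-0.09,0.5,0.06,-0,0,-0.9]]
ends [ 0.4444 -0.3085  0.1699] 155.6
```

View pics/crop.png

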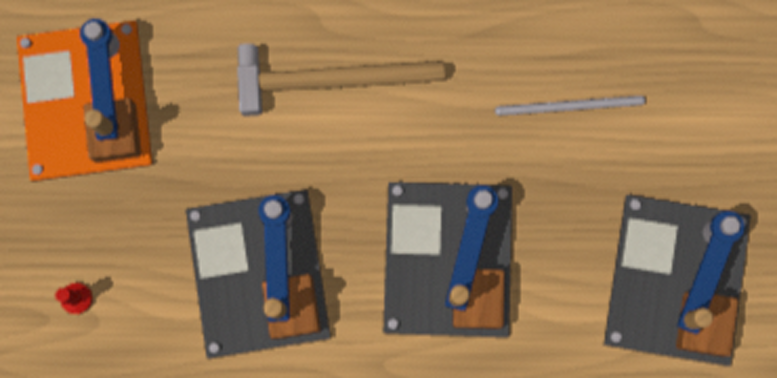

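The crop shows three dark-plated clamps with blue arms. Their wooden handles are at crop positions (272,307), (459,295) and (702,319), which are top-view pixels (230,236), (318,230) and (434,241). The orange-plated one, handle at crop (95,118), is the look-alike. The upright red marker is at crop (74,297). I choose the three dark ones and start with the right one.

carry_out --pt "0.43 -0.26 0.05 0 0 -0.91" --pt "0.46 -0.2 0.06 0 0 -0.9" --pt "0.49 -0.14 0.05 0 0 -0.91" --pt "0.49 -0.08 0.06 0 0 -0.91" --pt "0.51 -0.01 0.05 0 0 -0.91" --pt "0.5 0.05 0.05 0 0 -0.9" --pt "0.49 0.11 0.06 0 0 -0.91" --pt "0.47 0.17 0.05 0 0 -0.91" --pt "0.45 0.23 0.06 0 0 -0.9" --pt "0.42 0.29 0.05 0 0 -0.91" --pt "0.37 0.34 0.05 0 0 -0.91" --pt "0.33 0.38 0.06 0 0 -0.9" --pt "0.28 0.42 0.05 0 0 -0.91" --pt "0.23 0.45 0.06 0 0 -0.91" --pt "0.16 0.47 0.05 0 0 -0.91" --pt "0.1 0.49 0.06 0 0 -0.9" --pt "0.04 0.51 0.05 0 0 -0.91" --pt "-0.02 0.5 0.05 0 0 -0.91" --pt "-0.09 0.5 0.06 0 0 -0.9" --fingers 60 --force 15

```text
time: 2.58
ee_pos: [0.4448, -0.3082, 0.1703]
eef_rot: [0.209, 0.978, -0.0, -0.0]
ft_force: [0.7, 0.1, 0.2]
width: 0.0598
grip_force: 0.0
```

carry_out --pt "0 0 0.7 0 0 0" --pt "0 0 0.7 0 0 0" --pt "0 0 0.7 0 0 0" --pt "0 0 0 0 0 0"

```text
time: 3.08
ee_pos: [0.4432, -0.3079, 0.0847]
eef_rot: [0.211, 0.977, 0.001, -0.002]
ft_force: [-0.7, 0.4, 0.0]
width: 0.0603
grip_force: 0.0
```

carry_out --pt "0 0 0 0 0 0" --pt "0 0 0 0 0 0" --pt "0 0 0 0 0 0" --pt "0 0 0 0 0 0" --fingers 0 --force 15

```text
time: 3.58
ee_pos: [0.4447, -0.3088, 0.0869]
eef_rot: [0.211, 0.977, -0.0, 0.0]
ft_force: [0.0, 0.7, -0.8]
width: 0.028
grip_force: 0.0
```

```bash
python3 - <<'E'
from h import *
plan([hp("R",th,.086) for th in np.linspace(.265,1.41,13)[1:]],(np.array([.4448,-.3082,.086]),rot(155.9)))
E
```

```text
12 [[-0,0.27,0,0,0,0.72],[-0.02,0.29,0,0,0,0.68],[-0.01,0.29,0,0,0,0.69],[-0.01,0.28,0,0,0,0.68],[-0.02,0.29,0,0,0,0.68],[-0.01,0.28,0,0,0,0.69],[-0.02,0.29,0,0,0,0.68],[-0.01,0.28,0,0,0,0.68],[-0.01,0.29,0,0,0,0.69],[-0.02,0.29,0,0,0,0.68],[-0.01,0.28,0,0,0,0.68],[-0.01,0.29,0,0,0,0.69]]
ends [ 0.5535 -0.2379  0.086 ] 90.0
```

carry_out --pt "0 0 0 0 0 0" --pt "0 0 0 0 0 0" --pt "0 0 0 0 0 0"

```text
time: 3.95
ee_pos: [0.4438, -0.3104, 0.0868]
eef_rot: [0.212, 0.977, -0.001, 0.0]
ft_force: [-2.5, -5.3, 1.8]
width: 0.0215
grip_force: 15.0
```

carry_out --pt "0 0.27 0 0 0 0.72" --pt "-0.02 0.29 0 0 0 0.68" --pt "-0.01 0.29 0 0 0 0.69" --pt "-0.01 0.28 0 0 0 0.68" --pt "-0.02 0.29 0 0 0 0.68" --pt "-0.01 0.28 0 0 0 0.69"

```text
time: 4.7
ee_pos: [0.4851, -0.2588, 0.0866]
eef_rot: [0.484, 0.875, -0.002, -0.003]
ft_force: [-15.0, -0.6, 13.5]
width: 0.0215
grip_force: 15.0
```

carry_out --pt "-0.02 0.29 0 0 0 0.68" --pt "-0.01 0.28 0 0 0 0.68" --pt "-0.01 0.29 0 0 0 0.69"

```text
time: 5.08
ee_pos: [0.5169, -0.2429, 0.0865]
eef_rot: [0.603, 0.798, -0.001, -0.003]
ft_force: [-15.3, 5.6, 13.8]
width: 0.0214
grip_force: 15.0
```

carry_out --pt "-0.02 0.29 0 0 0 0.68" --pt "-0.01 0.28 0 0 0 0.68" --pt "-0.01 0.29 0 0 0 0.69" --pt "0 0 0 0 0 0" --pt "0 0 0 0 0 0"

```text
time: 5.7
ee_pos: [0.5525, -0.2367, 0.0865]
eef_rot: [0.709, 0.705, -0.0, -0.002]
ft_force: [-7.6, 7.3, 8.5]
width: 0.0214
grip_force: 15.0
```

```bash
python3 - <<'E'
from h import *
x,y,w=CL["R"];p,q=pose0();d=p[:2]-[x,y];print(p,np.hypot(*d),"th",np.radians(180+w)-np.arctan2(d[1],d[0])%(2*np.pi),read_state()["ft_force"])
E
```

```text
[ 0.55254384 -0.23669998  0.08653276] 0.12130379188249242 th 1.4023436007111207 [-7.64468751  7.33713256  8.49671024]
```

carry_out --pt "0 0 0 0 0 0" --pt "0 0 0 0 0 0" --pt "0 0 -0.3 0 0 0" --pt "0 0 -0.9 0 0 0" --pt "0 0 -0.9 0 0 0" --pt "0 0 0 0 0 0" --fingers 60

```text
time: 6.45
ee_pos: [0.5555, -0.2395, 0.1746]
eef_rot: [0.709, 0.705, 0.001, 0.003]
ft_force: [-0.3, 0.1, -0.7]
width: 0.0593
grip_force: 0.0
```

```bash
python3 - <<'E'
from h import *
print(read_state()["ft_force"],pose0()[0])
plan(line(hp("M",.25,.17),11)+[hp("M",.25,.17-.028*i) for i in (1,2,3)])
plan([hp("M",th,.086) for th in np.linspace(.25,1.41,13)[1:]],(np.array(hp("M",.25,.086)[:3]),rot(hp("M",.25,0)[3])))
E
```

```text
[-0.31789021  0.05903206 -0.6636626 ] [ 0.55553783 -0.23954977  0.17456089]
14 [[0.46,-0.2,0.01,0.04,0.02,-0.85],[0.49,-0.15,0.01,0,0,-0.85],[0.5,-0.09,0.01,0,0,-0.86],[0.5,-0.03,0.01,-0,0,-0.85],[0.51,0.04,0.01,-0,0,-0.85],[0.5,0.09,0.01,-0,0,-0.85],[0.48,0.15,0.01,-0,0,-0.86],[0.47,0.2,0.01,-0,0,-0.85],[0.43,0.26,0.01,-0,0,-0.85],[0.4,0.31,0.01,-0,0,-0.85],[0.36,0.36,0.01,-0,0,-0.86],[0,-0,0.7,-0,0,0],[0,-0,0.7,-0,0,0],[0,0,0.7,-0,0,0]]
ends [ 0.4673 -0.0348  0.086 ] 164.7
12 [[-0.01,0.29,0,0,0,0.69],[-0.02,0.29,0,0,0,0.69],[-0.01,0.29,0,0,0,0.7],[-0.02,0.29,0,0,0,0.69],[-0.01,0.29,0,0,0,0.69],[-0.01,0.29,0,0,0,0.69],[-0.02,0.29,0,0,0,0.7],[-0.01,0.29,0,0,0,0.69],[-0.02,0.29,0,0,0,0.69],[-0.01,0.29,0,0,0,0.69],[-0.02,0.29,0,0,0,0.7],[-0.01,0.29,0,0,0,0.69]]
ends [0.566  0.0523 0.086 ] 98.2
```

carry_out --pt "0.46 -0.2 0.01 0.04 0.02 -0.85" --pt "0.49 -0.15 0.01 0 0 -0.85" --pt "0.5 -0.09 0.01 0 0 -0.86" --pt "0.5 -0.03 0.01 0 0 -0.85" --pt "0.51 0.04 0.01 0 0 -0.85" --pt "0.5 0.09 0.01 0 0 -0.85" --pt "0.48 0.15 0.01 0 0 -0.86" --pt "0.47 0.2 0.01 0 0 -0.85" --pt "0.43 0.26 0.01 0 0 -0.85" --pt "0.4 0.31 0.01 0 0 -0.85" --pt "0.36 0.36 0.01 0 0 -0.86" --pt "0 0 0 0 0 0" --pt "0 0 0.7 0 0 0" --pt "0 0 0.7 0 0 0" --pt "0 0 0.7 0 0 0" --pt "0 0 0 0 0 0"

```text
time: 8.45
ee_pos: [0.4637, -0.0346, 0.0814]
eef_rot: [0.134, 0.991, 0.001, -0.005]
ft_force: [-0.2, -0.1, 0.2]
width: 0.0597
grip_force: 0.0
```

carry_out --pt "0 0 0 0 0 0" --pt "0 0 0 0 0 0" --pt "0 0 0 0 0 0" --pt "0 0 0 0 0 0" --pt "0 0 0 0 0 0" --pt "0 0 0 0 0 0" --fingers 0

```text
time: 9.2
ee_pos: [0.465, -0.034, 0.0832]
eef_rot: [0.133, 0.991, 0.001, -0.003]
ft_force: [-0.8, -0.5, 3.0]
width: 0.0213
grip_force: 15.0
```

carry_out --pt "-0.01 0.29 0 0 0 0.69" --pt "-0.02 0.29 0 0 0 0.69" --pt "-0.01 0.29 0 0 0 0.7" --pt "-0.02 0.29 0 0 0 0.69" --pt "-0.01 0.29 0 0 0 0.69" --pt "-0.01 0.29 0 0 0 0.69"

```text
time: 9.95
ee_pos: [0.501, 0.0257, 0.0831]
eef_rot: [0.412, 0.911, 0.0, -0.004]
ft_force: [-2.4, 1.8, 5.9]
width: 0.0211
grip_force: 15.0
```

carry_out --pt "-0.02 0.29 0 0 0 0.7" --pt "-0.01 0.29 0 0 0 0.69" --pt "-0.02 0.29 0 0 0 0.69"

```text
time: 10.32
ee_pos: [0.5303, 0.0454, 0.0831]
eef_rot: [0.539, 0.842, 0.0, -0.004]
ft_force: [-4.0, 5.3, 6.7]
width: 0.0213
grip_force: 15.0
```

carry_out --pt "-0.01 0.29 0 0 0 0.69" --pt "-0.02 0.29 0 0 0 0.7" --pt "-0.01 0.29 0 0 0 0.69" --pt "0 0 0 0 0 0" --pt "0 0 0 0 0 0"

```text
time: 10.95
ee_pos: [0.564, 0.0559, 0.0832]
eef_rot: [0.654, 0.757, 0.0, -0.004]
ft_force: [-0.1, 6.5, 3.7]
width: 0.0214
grip_force: 15.0
```

carry_out --pt "0 0 0 0 0 0" --pt "0 0 0 0 0 0" --pt "0 0 -0.3 0 0 0" --pt "0 0 -0.9 0 0 0" --pt "0 0 -0.9 0 0 0" --pt "0 0 0 0 0 0" --fingers 60

```text
time: 11.7
ee_pos: [0.5659, 0.0532, 0.1703]
eef_rot: [0.655, 0.756, 0.001, -0.001]
ft_force: [-0.2, 0.2, -0.6]
width: 0.059
grip_force: 0.0
```

```bash
python3 - <<'E'
from h import *
print(read_state()["ft_force"],pose0()[0])
plan(line(hp("L",.11,.17),12))
plan([hp("L",th,.086) for th in np.linspace(.11,1.41,14)[1:]],(np.array(hp("L",.11,.086)[:3]),rot(hp("L",.11,0)[3])))
E
```

```text
[-0.23053217  0.21525823 -0.61502956] [0.56589723 0.05320719 0.17032234]
12 [[0.29,-0.2,0,0,-0.02,-0.89],[0.31,-0.17,0,0,0,-0.89],[0.33,-0.13,0,0,0,-0.89],[0.34,-0.08,0,0,0,-0.88],[0.35,-0.05,0,0,0,-0.89],[0.35,0,0,0,0,-0.89],[0.35,0.05,0,0,0,-0.89],[0.34,0.08,0,0,0,-0.89],[0.33,0.13,0.01,-0,0,-0.89],[0.31,0.17,-0,-0,0,-0.88],[0.28,0.21,-0,-0,0,-0.89],[0.26,0.24,-0,-0,0,-0.89]]
ends [0.4494 0.1758 0.1699] 183.5
13 [[-0.01,0.3,0,0,0,0.72],[-0.02,0.3,0,0,0,0.71],[-0.01,0.3,0,0,0,0.72],[-0.02,0.3,0,0,0,0.71],[-0.02,0.3,0,0,0,0.72],[-0.01,0.3,0,0,0,0.72],[-0.02,0.3,0,0,0,0.71],[-0.01,0.3,0,0,0,0.72],[-0.02,0.3,0,0,0,0.72],[-0.01,0.29,0,0,0,0.71],[-0.02,0.3,0,0,0,0.72],[-0.01,0.3,0,0,0,0.71],[-0.02,0.3,0,0,0,0.72]]
ends [0.5299 0.2962 0.086 ] 109.0
```

carry_out --pt "0.29 -0.2 0 0 0 -0.89" --pt "0.31 -0.17 0 0 0 -0.89" --pt "0.33 -0.13 0 0 0 -0.89" --pt "0.34 -0.08 0 0 0 -0.88" --pt "0.35 -0.05 0 0 0 -0.89" --pt "0.35 0 0 0 0 -0.89" --pt "0.35 0.05 0 0 0 -0.89" --pt "0.34 0.08 0 0 0 -0.89" --pt "0.33 0.13 0.01 0 0 -0.89" --pt "0.31 0.17 0 0 0 -0.88" --pt "0.28 0.21 0 0 0 -0.89" --pt "0.26 0.24 0 0 0 -0.89" --pt "0 0 0 0 0 0" --pt "0 0 0.7 0 0 0" --pt "0 0 0.7 0 0 0" --pt "0 0 0.65 0 0 0" --pt "0 0 0 0 0 0"

```text
time: 13.82
ee_pos: [0.4461, 0.1747, 0.0837]
eef_rot: [-0.029, 1.0, 0.001, -0.005]
ft_force: [-0.1, 0.5, 1.2]
width: 0.0601
grip_force: 0.0
```

carry_out --pt "0 0 0 0 0 0" --pt "0 0 0 0 0 0" --pt "0 0 0 0 0 0" --pt "0 0 0 0 0 0" --pt "0 0 0 0 0 0" --pt "0 0 0 0 0 0" --fingers 0

```text
time: 14.58
ee_pos: [0.4472, 0.1758, 0.0854]
eef_rot: [-0.031, 1.0, 0.001, -0.003]
ft_force: [-1.1, 0.5, 4.1]
width: 0.0211
grip_force: 15.0
```

carry_out --pt "-0.01 0.3 0 0 0 0.72" --pt "-0.02 0.3 0 0 0 0.71" --pt "-0.01 0.3 0 0 0 0.72" --pt "-0.02 0.3 0 0 0 0.71" --pt "-0.02 0.3 0 0 0 0.72" --pt "-0.01 0.3 0 0 0 0.72"

```text
time: 15.32
ee_pos: [0.463, 0.2462, 0.0854]
eef_rot: [0.267, 0.964, 0.001, -0.004]
ft_force: [-3.3, 1.6, 4.0]
width: 0.0213
grip_force: 15.0
```

carry_out --pt "-0.02 0.3 0 0 0 0.71" --pt "-0.01 0.3 0 0 0 0.72" --pt "-0.02 0.3 0 0 0 0.72" --pt "-0.01 0.29 0 0 0 0.71"

```text
time: 15.82
ee_pos: [0.4947, 0.2825, 0.0854]
eef_rot: [0.453, 0.892, 0.001, -0.004]
ft_force: [-2.3, 4.4, 3.1]
width: 0.0215
grip_force: 15.0
```

carry_out --pt "-0.02 0.3 0 0 0 0.72" --pt "-0.01 0.3 0 0 0 0.71" --pt "-0.02 0.3 0 0 0 0.72" --pt "0 0 0 0 0 0" --pt "0 0 0 0 0 0"

```text
time: 16.45
ee_pos: [0.5265, 0.3001, 0.0855]
eef_rot: [0.579, 0.815, 0.001, -0.005]
ft_force: [-2.7, 9.5, 1.1]
width: 0.0213
grip_force: 15.0
```

carry_out --pt "0 0 0 0 0 0" --pt "0 0 0 0 0 0" --pt "0 0 -0.3 0 0 0" --pt "0 0 -0.9 0 0 0" --pt "0 0 -0.9 0 0 0" --pt "0 0 0 0 0 0" --fingers 60

```text
time: 17.2
ee_pos: [0.5297, 0.297, 0.1729]
eef_rot: [0.581, 0.814, 0.002, -0.002]
ft_force: [0.8, 0.2, -0.3]
width: 0.0594
grip_force: 0.0
```

```bash
python3 - <<'E'
from h import *
print(read_state()["ft_force"],pose0()[0])
for n in ("top","scene"):
    c,P,H=look(n); cv2.imwrite(f"pics/{n}1.png",c["pixels"][:,:,::-1])
    h,s,v=H[...,0],H[...,1],H[...,2]
    for m in comps((h>5)&(h<25)&(P[...,2]>.1)&(P[...,2]<.125)&(P[...,0]>.2),12):
        uv=np.argwhere(m)[:,::-1].astype(float); p=ray(c,uv,.112).mean(0)
        k=min(CL,key=lambda k:abs(np.hypot(*(p-CL[k][:2]))-.12)); d=p-CL[k][:2]
        print(n,"handle",uv.mean(0),p,k,"th",np.radians(180+CL[k][2])-np.arctan2(d[1],d[0])%(2*np.pi),len(uv))
E
```

```text
[ 0.7629493   0.2398226  -0.34424326] [0.52972444 0.29698096 0.1729355 ]
top handle [281.73015873 189.93650794] [0.56135956 0.05245051] M th 1.3733831250991764 63
top handle [401.63235294 195.48529412] [ 0.54980731 -0.23513702] R th 1.3801797219961265 68
scene handle [200.21428571 178.0952381 ] [ 0.55773564 -0.23453124] R th 1.444517952892445 42
scene handle [273.98 223.3 ] [0.56900199 0.05420804] M th 1.4378928667998416 50
scene handle [353.33333333 257.33333333] [0.5405917  0.29756032] L th 1.4987650357043218 15
scene handle [361.02941176 314.94117647] [0.6734068  0.39069644] L th 2.207635412643012 68
```

The right clamp dragged at about 13 N along the tangent; the other two were under 1 N. All three arms measure about 1.4 rad open, so I go back to close the right one.

```bash
python3 - <<'E'
from h import *
t=hp("R",1.39,.173); plan(line(t,17))
plan([hp("R",th,.086) for th in np.linspace(1.39,0,15)[1:]],(np.array(t[:2]+[.086]),rot(t[3])))
E
```

```text
17 [[-0.75,-0.22,-0.01,-0.03,-0.03,0.13],[-0.76,-0.21,-0,0,0,0.13],[-0.76,-0.2,-0.01,0,0,0.13],[-0.77,-0.18,-0,0,0,0.13],[-0.76,-0.17,-0.01,0,0,0.14],[-0.77,-0.16,-0,0,0,0.13],[-0.78,-0.14,-0.01,0,0,0.13],[-0.77,-0.12,-0,0,0,0.13],[-0.78,-0.11,-0.01,0,0,0.13],[-0.78,-0.1,-0,0,0,0.13],[-0.78,-0.08,-0.01,0,0,0.13],[-0.78,-0.07,-0,0,0,0.13],[-0.79,-0.06,-0.01,0,0,0.14],[-0.78,-0.04,-0,0,0,0.13],[-0.79,-0.02,-0.01,0,0,0.13],[-0.78,-0.01,-0,0,0,0.13],[-0.79,-0,-0.01,0,0,0.13]]
ends [ 0.5511 -0.238   0.1731] 91.2
14 [[-0.01,-0.3,0,0,0,-0.71],[-0.02,-0.3,0,0,0,-0.71],[-0.02,-0.29,0,0,0,-0.71],[-0.01,-0.3,0,0,0,-0.71],[-0.01,-0.3,0,0,0,-0.72],[-0.02,-0.29,0,0,0,-0.71],[-0.01,-0.3,0,0,0,-0.71],[-0.02,-0.3,0,0,0,-0.71],[-0.01,-0.3,0,0,0,-0.71],[-0.02,-0.29,0,0,0,-0.71],[-0.01,-0.3,0,0,0,-0.71],[-0.02,-0.3,0,0,0,-0.71],[-0.01,-0.3,0,0,0,-0.71],[-0.02,-0.29,0,0,0,-0.72]]
ends [ 0.4352 -0.3387  0.086 ] 170.8
```

carry_out --pt "-0.75 -0.22 -0.01 -0.03 -0.03 0.13" --pt "-0.76 -0.21 0 0 0 0.13" --pt "-0.76 -0.2 -0.01 0 0 0.13" --pt "-0.77 -0.18 0 0 0 0.13" --pt "-0.76 -0.17 -0.01 0 0 0.14" --pt "-0.77 -0.16 0 0 0 0.13" --pt "-0.78 -0.14 -0.01 0 0 0.13" --pt "-0.77 -0.12 0 0 0 0.13" --pt "-0.78 -0.11 -0.01 0 0 0.13" --pt "-0.78 -0.1 0 0 0 0.13" --pt "-0.78 -0.08 -0.01 0 0 0.13" --pt "-0.78 -0.07 0 0 0 0.13" --pt "-0.79 -0.06 -0.01 0 0 0.14" --pt "-0.78 -0.04 0 0 0 0.13" --pt "-0.79 -0.02 -0.01 0 0 0.13" --pt "-0.78 -0.01 0 0 0 0.13" --pt "-0.79 0 -0.01 0 0 0.13" --pt "0 0 0 0 0 0" --pt "0 0 0 0 0 0"

```text
time: 19.68
ee_pos: [0.5513, -0.2375, 0.1725]
eef_rot: [0.7, 0.715, 0.0, -0.0]
ft_force: [0.5, 0.4, 0.4]
width: 0.06
grip_force: 0.0
```

carry_out --pt "0 0 0.7 0 0 0" --pt "0 0 0.7 0 0 0" --pt "0 0 0.75 0 0 0" --pt "0 0 0 0 0 0"

```text
time: 20.18
ee_pos: [0.5499, -0.2362, 0.0847]
eef_rot: [0.699, 0.715, -0.001, -0.002]
ft_force: [-0.5, 0.2, -0.3]
width: 0.0598
grip_force: 0.0
```

carry_out --pt "0 0 0 0 0 0" --pt "0 0 0 0 0 0" --pt "0 0 0 0 0 0" --pt "0 0 0 0 0 0" --pt "0 0 0 0 0 0" --pt "0 0 0 0 0 0" --pt "0 0 0 0 0 0" --fingers 0 --force 20

```text
time: 21.05
ee_pos: [0.5521, -0.2378, 0.087]
eef_rot: [0.7, 0.714, 0.0, 0.001]
ft_force: [5.4, -0.3, -1.4]
width: 0.0214
grip_force: 20.0
```

carry_out --pt "-0.01 -0.3 0 0 0 -0.71" --pt "-0.02 -0.3 0 0 0 -0.71" --pt "-0.02 -0.29 0 0 0 -0.71" --pt "-0.01 -0.3 0 0 0 -0.71" --pt "-0.01 -0.3 0 0 0 -0.72" --pt "-0.02 -0.29 0 0 0 -0.71" --pt "-0.01 -0.3 0 0 0 -0.71"

```text
time: 21.92
ee_pos: [0.4773, -0.266, 0.087]
eef_rot: [0.412, 0.911, 0.001, 0.002]
ft_force: [13.7, 0.0, -8.2]
width: 0.0207
grip_force: 20.0
```

carry_out --pt "-0.02 -0.3 0 0 0 -0.71" --pt "-0.01 -0.3 0 0 0 -0.71" --pt "-0.02 -0.29 0 0 0 -0.71" --pt "-0.01 -0.3 0 0 0 -0.71" --pt "-0.02 -0.3 0 0 0 -0.71" --pt "-0.01 -0.3 0 0 0 -0.71" --pt "-0.02 -0.31 0 0 0 -0.72" --pt "0 -0.03 0 0 0 0" --pt "0 0 0 0 0 0"

```text
time: 23.05
ee_pos: [0.4375, -0.337, 0.0869]
eef_rot: [0.078, 0.997, 0.002, 0.001]
ft_force: [8.8, 10.7, 0.6]
width: 0.0217
grip_force: 20.0
```

```bash
python3 - <<'E'
from h import *
x,y,w=CL["R"];p,q=pose0();d=p[:2]-[x,y];print(p,np.hypot(*d),"th",np.radians(180+w)-np.arctan2(d[1],d[0])%(2*np.pi),read_state()["ft_force"])
E
```

```text
[ 0.43753816 -0.33696561  0.0868875 ] 0.11785411974842674 th 0.018869341741496903 [ 8.84933478 10.67268766  0.56430754]
```

carry_out --pt "0 -0.06 0 0 0 0" --pt "0 0 0 0 0 0"

```text
time: 23.3
ee_pos: [0.4375, -0.337, 0.0868]
eef_rot: [0.077, 0.997, 0.003, 0.001]
ft_force: [7.9, 17.8, 4.7]
width: 0.0216
grip_force: 20.0
```

carry_out --pt "0 0 0 0 0 0" --pt "0 0 0 0 0 0" --pt "0 0 -0.3 0 0 0" --pt "0 0 -0.9 0 0 0" --pt "0 0 -0.9 0 0 0" --pt "0 0 -0.1 0 0 0" --pt "0 0 0 0 0 0" --fingers 55

```text
time: 24.18
ee_pos: [0.4342, -0.3431, 0.1749]
eef_rot: [0.08, 0.997, -0.0, -0.0]
ft_force: [-0.7, -0.6, 0.2]
width: 0.0547
grip_force: 0.0
```

```bash
python3 - <<'E'
from h import *
p,_=pose0(); print(p)
L=line([.4675,.434,.15,110],24); plan(L)
E
```

```text
[ 0.43422023 -0.34311867  0.17491542]
24 [[0.09,0.8,0.03,-0.01,-0,0.32],[0.14,0.8,0.02,0,-0,0.31],[0.16,0.8,0.03,0,-0,0.32],[0.2,0.78,0.02,0,-0,0.32],[0.24,0.78,0.03,0,-0,0.31],[0.26,0.76,0.03,0,-0,0.32],[0.31,0.75,0.02,0,-0,0.32],[0.33,0.74,0.03,0,-0,0.31],[0.37,0.72,0.03,0,-0,0.32],[0.4,0.71,0.02,0,-0,0.32],[0.43,0.69,0.03,0,-0,0.32],[0.46,0.66,0.03,0,-0,0.31],[0.49,0.65,0.02,0,-0,0.32],[0.52,0.62,0.03,0,-0,0.32],[0.54,0.6,0.03,0,-0,0.31],[0.57,0.58,0.02,0,-0,0.32],[0.6,0.55,0.03,0,-0,0.32],[0.62,0.52,0.03,0,-0,0.31],[0.64,0.5,0.02,0,-0,0.32],[0.66,0.46,0.03,0,-0,0.32],[0.68,0.44,0.02,0,-0,0.31],[0.7,0.4,0.03,0,-0,0.32],[0.72,0.38,0.03,0,-0,0.32],[0.74,0.34,0.02,0,-0,0.31]]
ends [0.4674 0.4342 0.1502] 110.0
```

carry_out --pt "0.09 0.8 0.03 -0.01 0 0.32" --pt "0.14 0.8 0.02 0 0 0.31" --pt "0.16 0.8 0.03 0 0 0.32" --pt "0.2 0.78 0.02 0 0 0.32" --pt "0.24 0.78 0.03 0 0 0.31" --pt "0.26 0.76 0.03 0 0 0.32" --pt "0.31 0.75 0.02 0 0 0.32" --pt "0.33 0.74 0.03 0 0 0.31" --pt "0.37 0.72 0.03 0 0 0.32" --pt "0.4 0.71 0.02 0 0 0.32" --pt "0.43 0.69 0.03 0 0 0.32" --pt "0.46 0.66 0.03 0 0 0.31" --pt "0.49 0.65 0.02 0 0 0.32" --pt "0.52 0.62 0.03 0 0 0.32" --pt "0.54 0.6 0.03 0 0 0.31" --pt "0.57 0.58 0.02 0 0 0.32" --pt "0.6 0.55 0.03 0 0 0.32" --pt "0.62 0.52 0.03 0 0 0.31" --pt "0.64 0.5 0.02 0 0 0.32" --pt "0.66 0.46 0.03 0 0 0.32"

```text
time: 26.68
ee_pos: [0.4613, 0.3052, 0.1529]
eef_rot: [0.5, 0.866, -0.0, -0.001]
ft_force: [0.2, 0.4, 0.1]
width: 0.055
grip_force: 0.0
```

carry_out --pt "0.68 0.44 0.02 0 0 0.31" --pt "0.7 0.4 0.03 0 0 0.32" --pt "0.72 0.38 0.03 0 0 0.32" --pt "0.74 0.34 0.02 0 0 0.31" --pt "0 0 0 0 0 0" --pt "0 0 0 0 0 0"

```text
time: 27.42
ee_pos: [0.4672, 0.4335, 0.1493]
eef_rot: [0.573, 0.82, -0.001, -0.0]
ft_force: [0.0, -0.7, 1.0]
width: 0.0548
grip_force: 0.0
```

```bash
python3 - <<'E'
from h import *
x=[]
for n in ("top","scene"):
    c,P,H=look(n); cv2.imwrite(f"pics/{n}2.png",cv2.resize(c["pixels"][:,:,::-1],(784,588)))
    h,s,v=H[...,0],H[...,1],H[...,2]
    for m in comps((h>5)&(h<25)&(P[...,2]>.1)&(P[...,2]<.125)&(P[...,0]>.2),12):
        uv=np.argwhere(m)[:,::-1].astype(float); p=ray(c,uv,.112).mean(0)
        k=min(CL,key=lambda k:abs(np.hypot(*(p-CL[k][:2]))-.12)); d=p-CL[k][:2]
        print(n,"handle",uv.mean(0),p,k,"th",np.radians(180+CL[k][2])-np.arctan2(d[1],d[0])%(2*np.pi),len(uv))
    for m in comps(((h<5)|(h>174))&(s>170)&(P[...,0]>.2)&(P[...,2]<.08),10):
        t=m&(P[...,2]>.05); print("red",np.argwhere(m).mean(0)[::-1],P[m].mean(0),P[t].mean(0),t.sum())
print(pose0()[0])
E
```

```text
top handle [144.52238806 146.70149254] [0.66633366 0.38992141] L th 2.1815184467006357 67
top handle [281.71875 189.9375 ] [0.56135715 0.05247811] M th 1.3734043397741722 64
top handle [181.28787879 204.12121212] [0.52511377 0.2946175 ] L th 1.3672217152845083 66
top handle [445.08219178 244.36986301] [ 0.43365341 -0.33539907] R th 0.025822885238504067 73
red [138.15  227.475] [0.47623442 0.42888872 0.00796647] [nan nan nan] 0
scene handle [199.975 142.775] [ 0.44167686 -0.33443011] R th 0.047167174575653004 40
scene handle [273.78 223.32] [0.56937521 0.05376613] M th 1.4405353026904084 50
scene handle [354.10714286 254.44642857] [0.53153704 0.29508252] L th 1.419268248740917 56
scene handle [361.08955224 314.91044776] [0.67325311 0.39078385] L th 2.206875863858265 67
red [403.13103448 277.16551724] [0.4724574  0.43422552 0.02663593] [0.46918272 0.4340719  0.05901914] 31
[0.46772451 0.43315201 0.14988846]<stdin>:11: RuntimeWarning: Mean of empty slice.
  ret = um.true_divide(
```

View pics/scene2.png

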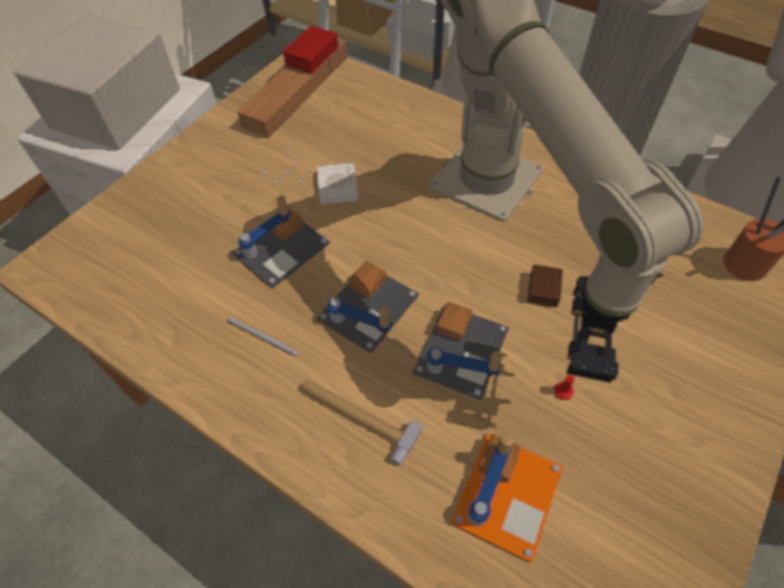

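The view shows the right clamp's arm closed over its block (283,215). The middle and left arms are open at (385,318) and (495,362). The gripper (595,360) is above the upright red marker (566,387), so I descend and grip.

carry_out --pt "0 0 0.6 0 0 0" --pt "0 0 0.6 0 0 0" --pt "0 0 0.6 0 0 0" --pt "0 0 0.5 0 0 0" --pt "0 0 0.38 0 0 0" --pt "0 0 0 0 0 0" --pt "0 0 0 0 0 0"

```text
time: 28.4
ee_pos: [0.4675, 0.435, 0.0439]
eef_rot: [0.573, 0.82, 0.001, -0.0]
ft_force: [0.4, 0.6, -0.8]
width: 0.0552
grip_force: 0.0
```

carry_out --pt "0 0 0 0 0 0" --pt "0 0 0 0 0 0" --pt "0 0 0 0 0 0" --pt "0 0 0 0 0 0" --pt "0 0 0 0 0 0" --pt "0 0 0 0 0 0" --pt "0 0 0 0 0 0" --fingers 0 --force 15

```text
time: 29.28
ee_pos: [0.4672, 0.4346, 0.0431]
eef_rot: [0.573, 0.82, 0.0, -0.0]
ft_force: [-0.3, 0.4, 0.6]
width: 0.0162
grip_force: 15.0
```

carry_out --pt "0 0 -0.3 0 0 0" --pt "0 0 -0.6 0 0 0" --pt "0 0 -0.8 0 0 0" --pt "0 0 -0.8 0 0 0" --pt "0 0 -0.8 0 0 0" --pt "0 0 -0.5 0 0 0" --pt "0 0 0 0 0 0"

```text
time: 30.15
ee_pos: [0.4676, 0.4351, 0.1966]
eef_rot: [0.573, 0.82, 0.002, -0.0]
ft_force: [0.3, -0.3, -1.1]
width: 0.0166
grip_force: 15.0
```

```bash
python3 - <<'E'
from h import *
c,P,H=look("scene"); h,s=H[...,0],H[...,1]
for m in comps(((h<5)|(h>174))&(s>170)&(P[...,0]>.2)&(P[...,2]<.3),10): print("red",P[m].mean(0),P[m].min(0),P[m].max(0))
print(pose0()[0]); L=line([.536,-.276,.18,80.8],28); plan(L)
x,y,z=P[...,0],P[...,1],P[...,2]
E
```

```text
red [0.52794403 0.44080028 0.23282302] [0.4816683  0.43483845 0.16006086] [0.55940183 0.44680232 0.2827846 ]
[0.46728296 0.4344375  0.19495875]
28 [[-0.62,-0.16,0.01,0,-0.01,0.13],[-0.62,-0.15,0.02,0,0,0.13],[-0.62,-0.14,0.01,0,0,0.13],[-0.62,-0.12,0.01,0,0,0.13],[-0.63,-0.12,0.02,0,0,0.13],[-0.63,-0.1,0.01,0,0,0.13],[-0.63,-0.09,0.01,0,0,0.13],[-0.63,-0.08,0.02,0,0,0.14],[-0.64,-0.07,0.01,0,0,0.13],[-0.63,-0.06,0.01,0,0,0.13],[-0.64,-0.04,0.02,0,0,0.13],[-0.63,-0.04,0.01,0,0,0.13],[-0.64,-0.02,0.01,0,0,0.13],[-0.64,-0.01,0.02,0,0,0.13],[-0.63,0,0.01,0,0,0.13],[-0.64,0.01,0.02,0,0,0.13],[-0.64,0.03,0.01,0,0,0.13],[-0.63,0.03,0.01,0,0,0.13],[-0.64,0.05,0.02,0,0,0.13],[-0.63,0.06,0.01,0,0,0.13],[-0.64,0.07,0.01,0,0,0.13],[-0.63,0.08,0.02,0,0,0.13],[-0.63,0.1,0.01,0,0,0.14],[-0.63,0.1,0.01,0,0,0.13],[-0.62,0.12,0.02,0,0,0.13],[-0.63,0.13,0.01,0,0,0.13],[-0.62,0.14,0.01,0,0,0.13],[-0.62,0.15,0.02,0,0,0.13]]
ends [ 0.5361 -0.276   0.1799] 80.8
```

```bash
python3 - <<'E'
from h import *
a,_,_=look("scene"); cv2.imwrite("pics/held.png",cv2.resize(a["pixels"][190:310,340:500,::-1],None,fx=4,fy=4))
E
```

```text
(no output)
```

View pics/held.png

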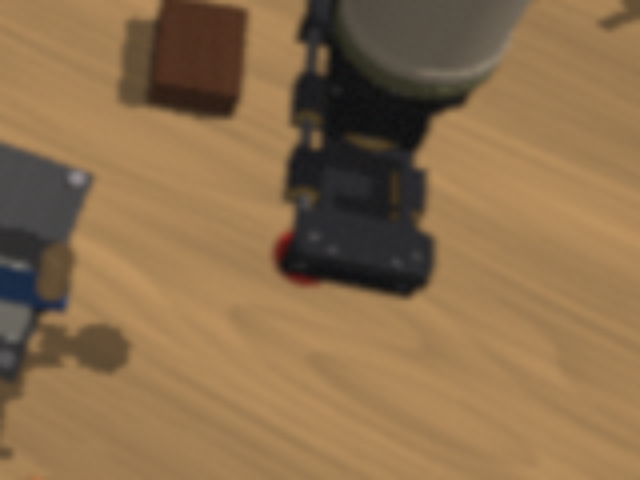

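The marker is held: its red foot shows beneath the gripper at crop (300,260). I carry it over the dragging clamp's square.

carry_out --pt "-0.62 -0.16 0.01 0 0 0.13" --pt "-0.62 -0.15 0.02 0 0 0.13" --pt "-0.62 -0.14 0.01 0 0 0.13" --pt "-0.62 -0.12 0.01 0 0 0.13" --pt "-0.63 -0.12 0.02 0 0 0.13" --pt "-0.63 -0.1 0.01 0 0 0.13" --pt "-0.63 -0.09 0.01 0 0 0.13" --pt "-0.63 -0.08 0.02 0 0 0.14" --pt "-0.64 -0.07 0.01 0 0 0.13" --pt "-0.63 -0.06 0.01 0 0 0.13" --pt "-0.64 -0.04 0.02 0 0 0.13" --pt "-0.63 -0.04 0.01 0 0 0.13" --pt "-0.64 -0.02 0.01 0 0 0.13" --pt "-0.64 -0.01 0.02 0 0 0.13" --pt "-0.63 0 0.01 0 0 0.13" --pt "-0.64 0.01 0.02 0 0 0.13" --pt "-0.64 0.03 0.01 0 0 0.13" --pt "-0.63 0.03 0.01 0 0 0.13" --pt "-0.64 0.05 0.02 0 0 0.13" --pt "-0.63 0.06 0.01 0 0 0.13"

```text
time: 32.75
ee_pos: [0.5165, -0.0746, 0.1837]
eef_rot: [0.713, 0.702, 0.0, -0.0]
ft_force: [0.3, -0.6, -0.6]
width: 0.016
grip_force: 15.0
```

carry_out --pt "-0.64 0.07 0.01 0 0 0.13" --pt "-0.63 0.08 0.02 0 0 0.13" --pt "-0.63 0.1 0.01 0 0 0.14" --pt "-0.63 0.1 0.01 0 0 0.13" --pt "-0.62 0.12 0.02 0 0 0.13" --pt "-0.63 0.13 0.01 0 0 0.13" --pt "-0.62 0.14 0.01 0 0 0.13" --pt "-0.62 0.15 0.02 0 0 0.13" --pt "0 0 0 0 0 0" --pt "0 0 0 0 0 0"

```text
time: 34.0
ee_pos: [0.5363, -0.2755, 0.179]
eef_rot: [0.761, 0.648, 0.001, -0.001]
ft_force: [0.9, 0.5, -1.0]
width: 0.0163
grip_force: 15.0
```

```bash
python3 - <<'E'
from h import *
print(pose0()[0],read_state()["width"])
for n in("top","scene"):
    c,P,H=look(n); h,s=H[...,0],H[...,1]
    for m in comps(((h<5)|(h>174))&(s>150)&(P[...,0]>.2)&(P[...,2]<.3)&(abs(P[...,1]+.276)<.1),4): print(n,"red",np.argwhere(m).mean(0)[::-1],P[m].mean(0),P[m].min(0),P[m].max(0),m.sum())
    u,v=(410,205) if n=="top" else (205,170)
    cv2.imwrite(f"pics/pre_{n}.png",cv2.resize(c["pixels"][v-60:v+60,u-80:u+80,::-1],None,fx=4,fy=4))
a,b=[cv2.imread(f"pics/pre_{n}.png") for n in("top","scene")]
cv2.imwrite("pics/pre.png",cv2.resize(np.hstack([a,b]),None,fx=.62,fy=.62))
E
```

```text
[ 0.53633395 -0.27554462  0.17898779] 0.0162597288335122
top red [416.11940299 198.10447761] [ 0.53816012 -0.26024834  0.15109291] [ 0.50881656 -0.29933854  0.00818588] [ 0.57468908 -0.23403577  0.28406467] 67
top red [426.5 193. ] [ 0.54293892 -0.27233128  0.19826882] [ 0.54125103 -0.27479914  0.19300491] [ 0.54421113 -0.26966343  0.20951262] 6
scene red [192.47101449 159.82608696] [ 0.54007567 -0.26984662  0.15898202] [ 0.46334589 -0.33597097  0.04516746] [ 0.55902047 -0.25402315  0.20056015] 138
```

View pics/pre.png

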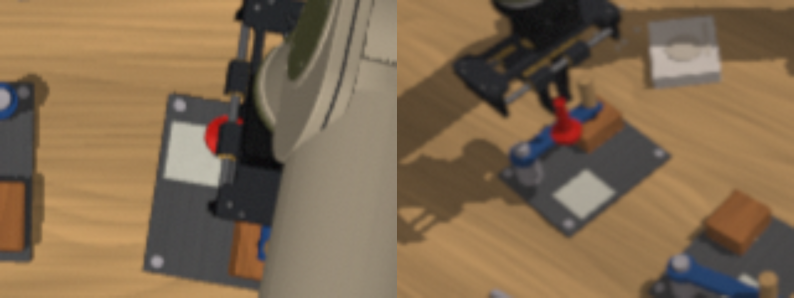

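Left panel (top): the red foot at (222,135) is above the white square. Right panel (scene): the marker hangs upright between the fingers at (562,125). I lower it.

carry_out --pt "0 0 0.4 0 0 0" --pt "0 0 0.5 0 0 0" --pt "0 0 0.5 0 0 0" --pt "0 0 0.5 0 0 0" --pt "0 0 0.4 0 0 0" --pt "0 0 0.3 0 0 0" --pt "0 0 0.2 0 0 0" --pt "0 0 0.1 0 0 0" --pt "0 0 0 0 0 0" --pt "0 0 0 0 0 0"

```text
time: 35.35
ee_pos: [0.5364, -0.276, 0.0636]
eef_rot: [0.762, 0.648, 0.0, -0.0]
ft_force: [0.0, 0.6, -0.7]
width: 0.0158
grip_force: 15.0
```

carry_out --pt "0 0 0.1 0 0 0" --pt "0 0 0.07 0 0 0" --pt "0 0 0 0 0 0" --pt "0 0 0 0 0 0"

```text
time: 35.85
ee_pos: [0.5362, -0.2758, 0.0563]
eef_rot: [0.762, 0.648, 0.0, -0.0]
ft_force: [0.1, -0.4, -0.6]
width: 0.0162
grip_force: 15.0
```

carry_out --pt "0 0 0.04 0 0 0" --pt "0 0 0.03 0 0 0" --pt "0 0 0 0 0 0" --pt "0 0 0 0 0 0"

```text
time: 36.35
ee_pos: [0.5361, -0.2758, 0.0535]
eef_rot: [0.762, 0.648, 0.0, -0.0]
ft_force: [1.0, 0.1, -0.7]
width: 0.0159
grip_force: 15.0
```

carry_out --pt "0 0 0.03 0 0 0" --pt "0 0 0 0 0 0" --pt "0 0 0 0 0 0"

```text
time: 36.72
ee_pos: [0.5365, -0.276, 0.0531]
eef_rot: [0.762, 0.648, 0.0, -0.0]
ft_force: [-1.9, 0.7, 5.7]
width: 0.0162
grip_force: 15.0
```

Contact at 5.7 N, so the marker is seated. I release it and lift straight up.

carry_out --pt "0 0 0 0 0 0" --pt "0 0 0 0 0 0" --pt "0 0 0 0 0 0" --pt "0 0 0 0 0 0" --pt "0 0 0 0 0 0" --fingers 50

```text
time: 37.35
ee_pos: [0.5361, -0.2758, 0.0523]
eef_rot: [0.762, 0.648, 0.0, -0.001]
ft_force: [0.5, -0.4, 0.5]
width: 0.0491
grip_force: 0.0
```

carry_out --pt "0 0 -0.3 0 0 0" --pt "0 0 -0.6 0 0 0" --pt "0 0 -0.8 0 0 0" --pt "0 0 -0.8 0 0 0" --pt "0 0 -0.8 0 0 0" --pt "0.4 0 -0.5 0 0 0" --pt "0.8 0 0 0 0 0" --pt "0.9 0 0 0 0 0" --pt "0.9 0 0 0 0 0" --pt "0.9 0 0 0 0 0" --pt "0.8 0 0 0 0 0" --pt "0.4 0 0 0 0 0" --pt "0 0 0 0 0 0" --pt "0 0 0 0 0 0"

```text
time: 39.1
ee_pos: [0.5686, -0.0761, 0.2044]
eef_rot: [0.762, 0.647, -0.0, -0.0]
ft_force: [0.1, -0.6, -0.7]
width: 0.0499
grip_force: 0.0
```

```bash
python3 - <<'E'
from h import *
print(read_state()["time"],read_state()["ft_force"],pose0()[0])
for n in("top","scene"):
    c,P,H=look(n); h,s,v=H[...,0],H[...,1],H[...,2]
    for m in comps(((h<5)|(h>174))&(s>150)&(P[...,0]>.2)&(P[...,2]<.1),8): t=m&(P[...,2]>.055); print(n,"red",np.argwhere(m).mean(0)[::-1],P[m].mean(0),P[t].mean(0),P[m][:,2].max(),t.sum())
    for m in comps((h>5)&(h<25)&(P[...,2]>.1)&(P[...,2]<.125)&(P[...,0]>.2),12): print(n,"handle",ray(c,np.argwhere(m)[:,::-1].astype(float),.112).mean(0))
    u,v=(410,205) if n=="top" else (205,175)
    cv2.imwrite(f"pics/p_{n}.png",cv2.resize(c["pixels"][v-60:v+60,u-80:u+80,::-1],None,fx=4,fy=4))
a,b=[cv2.imread(f"pics/p_{n}.png") for n in("top","scene")]
cv2.imwrite("pics/post.png",cv2.resize(np.hstack([a,b]),None,fx=.62,fy=.62))
E
```

```text
39.1 [ 0.09331613 -0.64591101 -0.68222348] [ 0.56857324 -0.07614374  0.20442554]
top red [409.33333333 206.2816092 ] [ 0.5335751  -0.26999396  0.03545087] [ 0.533888   -0.27272694  0.06774796] 0.07542411994957043 51
top handle [0.66622216 0.38976953]
top handle [0.56135452 0.05216512]
top handle [0.52515568 0.29444832]
top handle [ 0.43326741 -0.33564618]
scene red [199.36734694 185.02040816] [ 0.54121766 -0.27039983  0.03390139] [ 0.54136465 -0.27353151  0.0666327 ] 0.07264023690811938 18
scene handle [ 0.44163116 -0.33436014]
scene handle [0.56849936 0.05363419]
scene handle [0.53206896 0.29525144]
scene handle [0.67352096 0.39059006]
```

View pics/post.png

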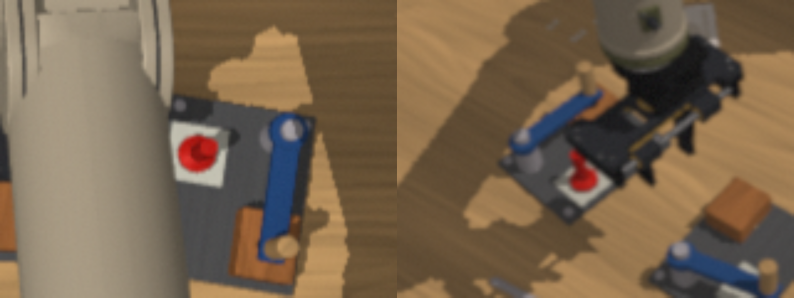

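The marker stands upright on the white square of the dragging clamp (left panel (197,153)). It is within a few mm of the square's centre. That arm is closed, the other two are open, and the robot is clear.

```bash
python3 -c "
from bench import r
print(r.close_job())"
```

```text
the job is handed in; nothing more can be done
None
```

I handed in the job with the dragging clamp (the right one seen from the robot) closed over its block, the two free arms fully open, and the red marker standing upright on its white square; the hand-in returned no verdict.

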